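# Bank two coin rolls and pin the cash box shut

### The arm

A 6-joint arm with a two-finger parallel gripper is mounted at the origin on the work surface. World frame = base frame: x ahead of the robot, y to its left, z up, the work surface at z = 0. Lengths are in m, angles in rad, forces in N, time in s.
With the tool pointing down it reaches from about 0.375 to 0.9 m from the base axis. Payload 3.1 kg.
Tool frame: the origin (TCP) lies at the centre of the arm's flange, where the gripper is bolted on; the fingertips stand 182 mm ahead of it and the grasp point (between the pads) lies 164 mm ahead of it; z points along the fingers, y is the line along which they close (so a half turn about z gives the same grasp; the last joint's range is limited). The gripper opens to 87 mm and grips with 3 to 60 N. Pads are 19 mm wide; open, the fingers measure 117 mm over their backs; the gripper's body (75 mm by 190 mm) begins 51 mm behind the grasp point.
Start: joints at [1.028, 0.527, 1.433, -0, 1.181, -0.178], TCP at [0.223, 0.584, 0.405] pointing down, gripper open.
Joint ranges: [-3.08, 3.08], [-0.75, 2.2], [0.22, 2.44], [-1.43, 4.57], [0, 2.65], [-2.85, 2.85]. Speed limits (rad/s): [2.79, 2.79, 3.14, 3.14, 3.14, 3.14].

### API

Orientations are given as a unit quaternion [x, y, z, w].
In Python, from rig import * gives the robot as it stands.
- The arm moves only by the tool move_arm, never from a script. Its argument "commands" is a list that holds one entry, the list of rows, each a list of 6 numbers: the shift along the tool's x, y, z in units of 40 mm (1.0 is 40 mm), then the turn, a rotation vector about the tool's x, y, z in rad. A call has 1 to 12 rows; each row is the pose to reach, as a shift and turn from the pose commanded when the call began, along the tool's axes at that moment; what a row does not reach only later rows make up. A row lasts 1/8 s, in which the tool goes at most 62.5 mm and 10.7 degrees, less where a joint would pass 70% of its speed; a pose out of reach is approached as far as the arm can. A call with a gripper value outside its range is refused whole. "claw" is the closure, from -1 (fully open) to 1 (shut), so that 0 is half open, set as the call begins (left out, the last holds). The fingers move at their own pace and stop on an object; "squeeze" is the grip in N (left out, the last holds). Time passes only in rows, so rows that repeat a pose let the fingers close. It gives the time, the measured TCP pose, the force, the opening and the grip force at its end, in the units of the state.
- get_obs(): the state, without advancing time (a new reading comes with each control period).
- camera(name): name is "side" or "top"; returns a dict with "pixels" (384x512x3 uint8, blue, green, red), "range_z" (384x512 float32, m along the optical axis (not along the pixel's ray), 0 where there is no reading), "camera_matrix" (3x3 intrinsics, pixels), "extrinsics" (4x4, takes a point from world to camera coordinates). Camera axes: x right, y up, looking along -z (the intrinsics and any distortion apply to the point x, -y, -z); pixel columns grow to the right and rows downward; lengths in m; the calibration is good to about 2 mm. A picture is of the moment at which its call begins.
- hand_in(): hands the job in; it is judged then, once.
The state is a dict: "time": time; "q": joint angles; "joint_velocities": joint speeds; "joint_torque": joint torques, N m; "position": TCP position; "tool_rot": TCP orientation; "ft_force": force on the tool from outside, world axes, zero at the start; "moment": the same for the moment, N m; "grip_width": finger opening in m; "grip_force": force on a finger pad.
Only numpy, scipy, OpenCV 4.12 (cv2) and the standard library are available. Lean on these libraries where they do the work, as an engineer would, in place of code of your own. Each camera call takes 0.05 s, during which the arm holds its last target. There are 200 camera calls.

### The job

Put any two of the three paper coin rolls into the open cash box and shut its lid. Then lock the lid: take the steel pin out of the pen block and put it down through the hole in the lid's tab and the lug beneath, until its flange rests on the tab. Leave the third roll standing where it is, and do not disturb the pens, glue stick or tape.

Things in the scene. Friction and masses are not known exactly. Their poses are not given: they have to be found in the camera images.
- cashbox: Grey steel cash box fixed to the table, 140 mm front to back (its x), 170 mm wide (its y), 90 mm high without the lid; walls and floor 3 mm. Origin at the centre of its underside; its -x is the front, with the steel lug; the lid is hinged along the rear (+x) top edge. Rolls go in from above; standing in it they clear the shut lid by 27 mm.
- lid (a joint): Angle of the lid in rad: 0 shut, grows as it opens up and back, at most 1.75; starts at 1.5 to 1.7, about upright. The hinge is stiff (0.32 Nm): the lid stays where it is left and must be pushed right down, with 2 to 4 N near its edge. Its sizes are given under lid_hinge.
- lid_hinge (a point): Middle of the hinge line, on the box's rear top edge, 90 mm above the table; axes as the box, does not move with the lid. The lid is a flat grey plate, 140 mm from hinge to front edge, 170 mm wide, 6 mm thick, its lower face level with the hinge line. From the middle of its front edge a steel tab 44 mm wide, 6 mm thick goes on 38 mm, with a 12.5 mm hole 159 mm from the hinge.
- lug_hole (a point): Centre of the hole at the upper face of the fixed steel lug, mid-front of the box: 90 mm above the table, 19 mm in front of the box; axes as the box. Lug 38 by 44 mm, 10 mm thick; hole 12.5 mm, right through. With the lid shut the 6 mm tab lies on the lug and the holes line up, so the mouth is 6 mm above this point. Both have a 1.5 mm chamfer on top.
- penblock: Pale wooden pen block, fixed to the table, 50 mm (its x) by 165 mm (its y), 45 mm high, with three upright 14 mm holes at y = -55, 0 and +55 mm. Origin at the centre of its underside. Pin, marker and highlighter stand in the holes, any in any.
- pin: Steel locking pin, 66 mm long, 0.08 kg, standing loosely upright in a hole of the pen block, its flange on the block's top. From the tip up: shank 10 mm thick, 36 mm long, tapered to 4 mm over the lowest 8 mm; flange 26 mm across, 3 mm thick; round head 20 mm across, 27 mm tall, to grip. Origin at the tip, z towards the head.
- pin_tip (a point): Lower end of the pin (its origin).
- pin_flange (a point): On the pin's axis at the underside of the flange, 36 mm above the tip.
- roll1: A paper-wrapped coin roll: a plain off-white cylinder 26 mm in diameter and 60 mm tall, about 0.18 kg, standing on end on the table, steel coin showing on top. Origin at the centre of its underside, z up its axis. The three rolls are alike.
- roll2: A paper-wrapped coin roll: a plain off-white cylinder 26 mm in diameter and 60 mm tall, about 0.18 kg, standing on end on the table, steel coin showing on top. Origin at the centre of its underside, z up its axis. The three rolls are alike.
- roll3: A paper-wrapped coin roll: a plain off-white cylinder 26 mm in diameter and 60 mm tall, about 0.18 kg, standing on end on the table, steel coin showing on top. Origin at the centre of its underside, z up its axis. The three rolls are alike.
- roll1_center (a point): Middle of that coin roll, 30 mm from either end.
- roll2_center (a point): Middle of that coin roll, 30 mm from either end.
- roll3_center (a point): Middle of that coin roll, 30 mm from either end.
- gluestick: Bystander: white and grey glue stick, 29 mm in diameter at its foot, 25 mm at its cap, 48 mm tall, standing among the rolls. Origin under its centre.
- taperoll: Bystander: small roll of clear tape lying flat among the rolls, 50 mm outside, 25 mm inside, 19 mm high. Origin under its centre.
- marker: Bystander: black marker standing in the pen block, 17 mm in diameter, rising 54 mm above the block. Origin at its lower end, 15 mm above the table.
- highlighter: Bystander: white highlighter standing in the pen block, 17 mm in diameter, rising 42 mm above the block. Origin at its lower end, 15 mm above the table.
There are look-alikes about, which are no part of the job. Leave any blue or green look-alike of the roll3 alone.

How it is judged:
On the way, in this order (a step that is already met when the one before it is completed fails the run):
1. two coin rolls rest in the cash box, the third stands where it was ((((x of roll2_center in the frame of cashbox between -0.07 and 0.07 m and y of roll2_center in the frame of cashbox between -0.085 and 0.085 m and z of roll2_center in the frame of cashbox below 0.075 m and linear speed of roll2 below 0.03 m/s) and (x of roll3_center in the frame of cashbox between -0.07 and 0.07 m and y of roll3_center in the frame of cashbox between -0.085 and 0.085 m and z of roll3_center in the frame of cashbox below 0.075 m and linear speed of roll3 below 0.03 m/s) and distance of roll1 from where it was at the start of the episode below 0.04 m and angle between roll1's own z axis and vertical below 0.2 rad) or ((x of roll1_center in the frame of cashbox between -0.07 and 0.07 m and y of roll1_center in the frame of cashbox between -0.085 and 0.085 m and z of roll1_center in the frame of cashbox below 0.075 m and linear speed of roll1 below 0.03 m/s) and (x of roll3_center in the frame of cashbox between -0.07 and 0.07 m and y of roll3_center in the frame of cashbox between -0.085 and 0.085 m and z of roll3_center in the frame of cashbox below 0.075 m and linear speed of roll3 below 0.03 m/s) and distance of roll2 from where it was at the start of the episode below 0.04 m and angle between roll2's own z axis and vertical below 0.2 rad) or ((x of roll1_center in the frame of cashbox between -0.07 and 0.07 m and y of roll1_center in the frame of cashbox between -0.085 and 0.085 m and z of roll1_center in the frame of cashbox below 0.075 m and linear speed of roll1 below 0.03 m/s) and (x of roll2_center in the frame of cashbox between -0.07 and 0.07 m and y of roll2_center in the frame of cashbox between -0.085 and 0.085 m and z of roll2_center in the frame of cashbox below 0.075 m and linear speed of roll2 below 0.03 m/s) and distance of roll3 from where it was at the start of the episode below 0.04 m and angle between roll3's own z axis and vertical below 0.2 rad))), for 0.2 s.
2. the lid is shut (value of joint lid below 0.05 rad), for 0.2 s.
3. the pin is through the tab and the lug, down to its flange (z of pin_flange in the frame of lug_hole below 0.01 m and z of pin_tip in the frame of lug_hole below -0.022 m and horizontal distance between each of pin_flange, pin_tip and lug_hole below 0.006 m and linear speed of pin below 0.03 m/s), for 0.2 s.
At the end, for the whole second after the job is handed in: Exactly two coin rolls are at rest inside the cash box; the third stands upright within 40 mm of where it was; the lid is shut (under 0.05 rad); the pin goes through tab and lug, its flange within 4 mm of the tab, tip and flange within 6 mm of the hole's axis, at rest (all of step 3 and (((x of roll2_center in the frame of cashbox between -0.07 and 0.07 m and y of roll2_center in the frame of cashbox between -0.085 and 0.085 m and z of roll2_center in the frame of cashbox below 0.075 m and linear speed of roll2 below 0.03 m/s) and (x of roll3_center in the frame of cashbox between -0.07 and 0.07 m and y of roll3_center in the frame of cashbox between -0.085 and 0.085 m and z of roll3_center in the frame of cashbox below 0.075 m and linear speed of roll3 below 0.03 m/s) and distance of roll1 from where it was at the start of the episode below 0.04 m and angle between roll1's own z axis and vertical below 0.2 rad) or ((x of roll1_center in the frame of cashbox between -0.07 and 0.07 m and y of roll1_center in the frame of cashbox between -0.085 and 0.085 m and z of roll1_center in the frame of cashbox below 0.075 m and linear speed of roll1 below 0.03 m/s) and (x of roll3_center in the frame of cashbox between -0.07 and 0.07 m and y of roll3_center in the frame of cashbox between -0.085 and 0.085 m and z of roll3_center in the frame of cashbox below 0.075 m and linear speed of roll3 below 0.03 m/s) and distance of roll2 from where it was at the start of the episode below 0.04 m and angle between roll2's own z axis and vertical below 0.2 rad) or ((x of roll1_center in the frame of cashbox between -0.07 and 0.07 m and y of roll1_center in the frame of cashbox between -0.085 and 0.085 m and z of roll1_center in the frame of cashbox below 0.075 m and linear speed of roll1 below 0.03 m/s) and (x of roll2_center in the frame of cashbox between -0.07 and 0.07 m and y of roll2_center in the frame of cashbox between -0.085 and 0.085 m and z of roll2_center in the frame of cashbox below 0.075 m and linear speed of roll2 below 0.03 m/s) and distance of roll3 from where it was at the start of the episode below 0.04 m and angle between roll3's own z axis and vertical below 0.2 rad)) and value of joint lid below 0.05 rad); the robot touches nothing.
It fails at once if the glue stick is tipped over or shifted by more than 30 mm (distance of gluestick from where it was at the start of the episode above 0.03 m or angle between gluestick's own z axis and vertical above 0.5 rad).
It fails at once if the small tape roll is tipped over or shifted by more than 30 mm (distance of taperoll from where it was at the start of the episode above 0.03 m or angle between taperoll's own z axis and vertical above 0.5 rad).
It fails at once if the marker is tipped over or shifted by more than 30 mm (distance of marker from where it was at the start of the episode above 0.03 m or angle between marker's own z axis and vertical above 0.5 rad).
It fails at once if the highlighter is tipped over or shifted by more than 30 mm (distance of highlighter from where it was at the start of the episode above 0.03 m or angle between highlighter's own z axis and vertical above 0.5 rad).
It also fails if it takes over 72 s, if anything falls off the work surface, if the arm or the gripper's body presses on something with over 40 N, if the wrist force passes 120 N, or if a joint passes its speed limit or range.

## Working session

There is one attempt and no reset: what is moved stays moved. The work goes in short steps, Python scripts to look and compute and a tool call to move; the robot and the scene stay as the last step left them, time stands still between calls to the robot, and variables do not carry over. Pictures are saved under pics/ and viewed, at most 10 in all, crops included, and the job is handed in when it is done.

Besides the shell and the picture viewer there is one more tool, called after "Emit:" as name([rows], argument=value, ...), one row to a line, values as JSON. move_arm: Moves the arm, as the interface text tells. Its arguments: {"type":"object","properties":{"commands":{"type":"array","items":{"type":"array","items":{"type":"array","items":{"type":"number"}}}},"claw":{"type":"number"},"squeeze":{"type":"number"}},"required":["commands"]}

```bash
ls; mkdir -p pics; cat > h.py <<'E'
from rig import *
import numpy as np, cv2
def ray(c,u,v):
    E=np.array(c["extrinsics"]);K=np.array(c["camera_matrix"]);R=E[:3,:3];t=E[:3,3]
    d=np.linalg.inv(K)@[u,v,1.];d=np.array([d[0],-d[1],-d[2]])
    return -R.T@t,R.T@d
def onz(c,u,v,z):
    o,d=ray(c,u,v);return o+d*(z-o[2])/d[2]
def cloud(c):
    Z=c["range_z"];v,u=np.mgrid[:384,:512];K=np.array(c["camera_matrix"])
    p=np.stack([(u-K[0,2])/K[0,0]*Z,-(v-K[1,2])/K[1,1]*Z,-Z],-1)
    E=np.array(c["extrinsics"]);return (p-E[:3,3])@E[:3,:3]
E
python3 - <<'E'
from h import *
o=get_obs();print({k:np.round(v,3).tolist() for k,v in o.items()})
for n in("top","side"):
    c=camera(n);cv2.imwrite(f"pics/{n}0.png",cv2.resize(c["pixels"],(768,576)))
    np.savez(f"{n}0.npz",**c);print(n,np.round(c["camera_matrix"],1).tolist(),np.round(ray(c,256,192)[0],3),[k for k in c])
E
```

```text
pics
{'time': 0.0, 'q': [1.028, 0.528, 1.434, 0.0, 1.181, -0.178], 'joint_velocities': [-0.003, -0.0, 0.0, -0.001, -0.0, -0.001], 'joint_torque': [0.0, -44.003, -17.659, 0.063, 0.058, -0.0], 'position': [0.223, 0.584, 0.404], 'tool_rot': [0.181, 0.983, -0.001, -0.0], 'ft_force': [0.12, -0.872, -0.273], 'moment': [-0.018, 0.027, 0.019], 'grip_force': 0.0, 'grip_width': 0.087}
top [[435.3, 0.0, 256.8], [0.0, 435.3, 191.8], [0.0, 0.0, 1.0]] [ 0.368 -0.063  1.047] ['pixels', 'range_z', 'camera_matrix', 'extrinsics']
side [[352.0, 0.0, 254.4], [0.0, 352.0, 197.9], [0.0, 0.0, 1.0]] [ 0.245 -0.619  0.691] ['pixels', 'range_z', 'camera_matrix', 'extrinsics']
```

View pics/top0.png

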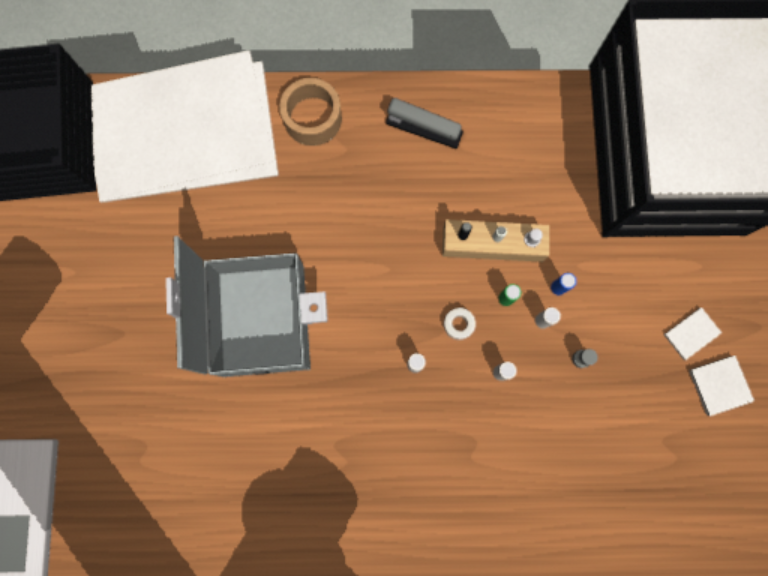

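View pics/side0.png

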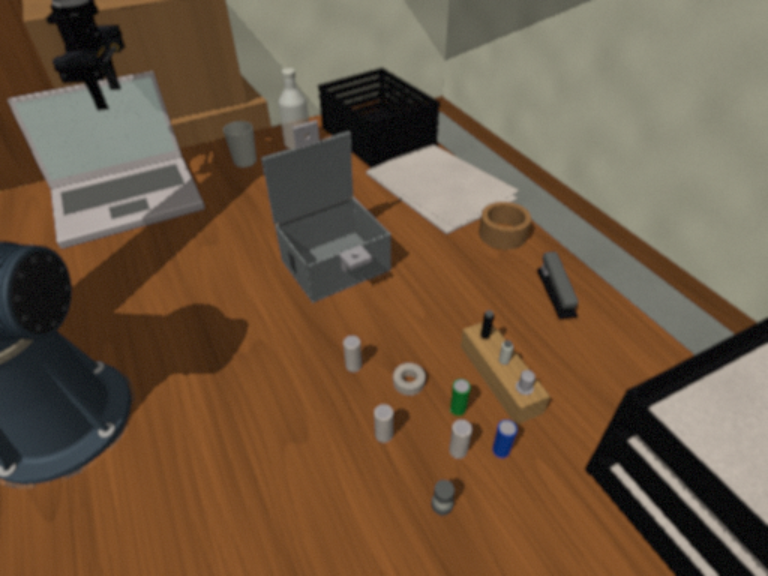

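The top view (768×576 scale) shows white rolls at (417,363), (508,371) and (551,316), and the glue stick at (586,357). The tape is at (460,323). In the pen block, the marker is at (465,231), the highlighter at (501,233) and the pin at (534,237). The box is at (257,313), with its lug at (313,307) and its hinge on the left. I'll take the rolls at (417,363) and (508,371), since they stand clear of everything else.

```bash
python3 - <<'E'
from h import *
T=dict(np.load("top0.npz"));S=dict(np.load("side0.npz"))
def blob(c,u,v,r,zlo,zhi):
    P=cloud(c);m=np.zeros((384,512),bool);m[v-r:v+r+1,u-r:u+r+1]=1
    m&=(P[...,2]>zlo)&(P[...,2]<zhi);q=P[m]
    return m.sum(),q.mean(0).round(4),((q.min(0)+q.max(0))/2).round(4),np.ptp(q,0).round(3),np.median(q[:,2]).round(4)
s=2/3
for n,tu,su,r,a,b in[("rA",(417,363),(352,345),12,.05,.07),("rB",(508,371),(383,412),12,.05,.07),("rC",(551,316),(461,428),9,.05,.07),("pin",(534,237),(526,378),12,.062,.09),("glue",(586,357),(443,490),12,.04,.055),("tape",(460,323),(408,372),16,.012,.025)]:
    for c,p in((T,tu),(S,su)): print(n,*blob(c,int(p[0]*s),int(p[1]*s),r,a,b))
# two-view triangulation of bright top blobs
def bright(c,p,r=8):
    u,v=int(p[0]*s),int(p[1]*s);g=c["pixels"][v-r:v+r+1,u-r:u+r+1].min(2)
    P=cloud(c)
    print(g.max(),g.min())
# block, box, lug, tab
P=cloud(T)
for n,(u0,v0,u1,v1),a,b in[("block",(285,138,375,178),.035,.05),("boxrim",(130,165,207,252),.08,.1),("lug",(198,190,222,218),.08,.1),("lid",(105,150,140,250),.1,.3)]:
    m=np.zeros((384,512),bool);m[v0:v1,u0:u1]=1;m&=(P[...,2]>a)&(P[...,2]<b)
    q=P[m];rc=cv2.minAreaRect((q[:,:2]*1000).astype(np.float32));print(n,m.sum(),np.median(q[:,2]).round(4),np.round(rc[0],1),np.round(rc[1],1),round(rc[2],2),q.min(0).round(3),q.max(0).round(3))
# lug hole
lg=T["pixels"][188:222,194:226].min(2);cv2.imwrite("pics/lug.png",cv2.resize(lg,(512,544),interpolation=cv2.INTER_NEAREST))
print(T["pixels"][198:212,200:220].min(2))
E
```

```text
rA 100 [ 0.4397 -0.1155  0.0602] [ 0.4404 -0.1155  0.0582] [0.025 0.023 0.013] 0.0605
rA 103 [ 0.4378 -0.1185  0.0605] [ 0.4389 -0.116   0.0582] [0.025 0.025 0.014] 0.0622
rB 109 [ 0.4261 -0.2519  0.06  ] [ 0.4257 -0.2522  0.0582] [0.025 0.024 0.016] 0.06
rB 139 [ 0.4239 -0.2544  0.0608] [ 0.4247 -0.252   0.0575] [0.025 0.026 0.015] 0.0622
rC 106 [ 0.5082 -0.3228  0.0597] [ 0.508  -0.3233  0.0582] [0.024 0.024 0.015] 0.0601
rC 146 [ 0.5055 -0.3252  0.0608] [ 0.5067 -0.3233  0.0577] [0.025 0.025 0.015] 0.0622
pin 70 [ 0.6318 -0.3019  0.0727] [ 0.6324 -0.303   0.07  ] [0.02  0.019 0.016] 0.0739
pin 89 [ 0.629  -0.3047  0.0737] [ 0.6308 -0.3031  0.0714] [0.02  0.019 0.018] 0.0757
glue 102 [ 0.4458 -0.38    0.0474] [ 0.4467 -0.3803  0.0461] [0.023 0.024 0.012] 0.0476
glue 155 [ 0.444  -0.3819  0.0491] [ 0.4447 -0.3805  0.0467] [0.024 0.026 0.013] 0.0497
tape 265 [ 0.5034 -0.1877  0.0187] [ 0.5035 -0.188   0.0179] [0.048 0.049 0.012] 0.019
tape 270 [ 0.5012 -0.1892  0.02  ] [ 0.5029 -0.1873  0.0184] [0.049 0.051 0.013] 0.0207
block 1247 0.0449 [ 636.5 -248.1] [165.7  52.2] 86.42 [ 0.606 -
[... 792 characters left out ...]
 218 148
   87  77]
 [207 219 219 216 216 210 150  93  78  78  78 112 188 213 213 219 219 153
   89  78]
 [206 218 218 217 215 204 129  82  78  79  79 109 193 215 212 219 219 152
   91  78]
 [183 213 218 217 215 200 140  88  77  76  83 145 205 216 211 218 219 167
   99  75]
 [173 208 219 217 215 210 182 142 107  95 139 194 215 217 211 218 219 172
  101  75]
 [187 211 219 217 216 214 211 203 192 190 201 215 219 217 211 216 219 173
  102  76]
 [175 207 219 218 216 215 217 218 215 215 216 219 218 217 211 215 219 177
  107  79]
 [165 205 219 218 216 214 217 218 215 215 217 218 219 217 211 215 220 179
  106  76]
 [170 207 219 218 215 214 216 218 215 216 218 219 219 217 211 214 220 191
  115  75]]
```

```bash
cat >> h.py <<'E'
from scipy.spatial.transform import Rotation as Ro
def plan(*w,off=.164):
    """waypoints (x,y,z of point 'off' ahead of TCP, yaw deg of tool y) -> rows"""
    o=get_obs();p0=np.array(o["position"]);R0=Ro.from_quat(o["tool_rot"]);pp,Rp=p0,R0
    print("t",o["time"],"pt",(p0+R0.apply([0,0,off])).round(4),"yaw",round(np.degrees(np.arctan2(*R0.apply([0,1,0])[1::-1])),1),"F",np.round(o["ft_force"],1),"w",round(o["grip_width"],4),o["grip_force"])
    for x,y,z,a in w:
        a=np.radians(a);Y=np.array([np.cos(a),np.sin(a),0]);Z=np.array([0,0,-1.]);R=Ro.from_matrix(np.c_[np.cross(Y,Z),Y,Z])
        p=np.array([x,y,z])-off*Z
        n=max(np.linalg.norm(p-pp)/.0625,np.degrees((Rp.inv()*R).magnitude())/10.7)
        print(np.round(R0.inv().apply(p-p0)/.04,2).tolist(),np.round((R0.inv()*R).as_rotvec(),3).tolist(),"rows",round(n,1));pp,Rp=p,R
E
python3 - <<'E'
from h import *
T=dict(np.load("top0.npz"))
w=np.clip(205-T["pixels"][200:210,204:214].min(2).astype(float),0,None);v,u=np.mgrid[200:210,204:214]
for z in(.09,):print("lug hole",onz(T,(u*w).sum()/w.sum(),(v*w).sum()/w.sum(),z).round(4))
a=np.radians(3.8);print("lug from lid", (np.array([.5083,.190])-.159*np.array([-np.sin(a),np.cos(a)])).round(4))
plan((.35,.45,.34,40),(.42,.30,.34,20),(.44,-.116,.2,4),(.44,-.116,.048,4))
E
```

```text
lug hole [0.519  0.0366 0.09  ]
lug from lid [0.5188 0.0313]
t 0.1 pt [0.2226 0.5834 0.2399] yaw 69.1 F [-0.5  0.9 -0.6] w 0.0869 0.0
[-4.16, -1.99, -2.5] [-0.002, 0.0, 0.508] rows 3.4
[-7.13, -4.87, -2.5] [-0.002, 0.001, 0.857] rows 2.6
[-11.31, -14.4, 1.02] [-0.002, 0.001, 1.136] rows 7.0
[-11.31, -14.39, 4.82] [-0.002, 0.001, 1.136] rows 2.4
```

Emit:
move_arm([
  [[-4.16,-1.99,-2.5,0,0,0.508],[-4.16,-1.99,-2.5,0,0,0.508],[-4.16,-1.99,-2.5,0,0,0.508],[-7.13,-4.87,-2.5,0,0,0.857],[-7.13,-4.87,-2.5,0,0,0.857],[-7.13,-4.87,-2.5,0,0,0.857],[-11.31,-14.4,-2.5,0,0,1.136],[-11.31,-14.4,-2.5,0,0,1.136],[-11.31,-14.4,-2.5,0,0,1.136],[-11.31,-14.4,-2.5,0,0,1.136],[-11.31,-14.4,0,0,0,1.136],[-11.31,-14.4,1.0,0,0,1.136]],
], claw=-1)

```text
time: 1.6
position: [0.4369, -0.0503, 0.4294]
tool_rot: [0.682, 0.731, 0.001, 0.002]
ft_force: [1.4, -0.1, -0.1]
grip_width: 0.0869
grip_force: 0.0
```

```bash
python3 - <<'E'
from h import *
plan((.44,-.116,.12,4),(.44,-.116,.048,4))
E
```

```text
t 1.6 pt [ 0.4376 -0.0506  0.2654] yaw 3.9 F [ 1.4 -0.1 -0.1] w 0.0869 0.0
[-1.64, -0.05, 3.64] [0.004, 0.002, -0.001] rows 2.6
[-1.63, -0.06, 5.44] [0.004, 0.002, -0.001] rows 1.2
```

Emit:
move_arm([
  [[-1.6,0,2,0,0,0],[-1.6,0,3.6,0,0,0],[-1.6,0,3.6,0,0,0],[-1.6,0,3.6,0,0,0],[-1.6,0,3.6,0,0,0]],
])

```text
time: 2.22
position: [0.4416, -0.1119, 0.2862]
tool_rot: [0.682, 0.731, 0.0, 0.0]
ft_force: [0.4, -0.5, -0.4]
grip_width: 0.0872
grip_force: 0.0
```

```bash
python3 - <<'E'
from h import *
plan((.44,-.116,.048,4))
E
```

```text
t 2.225 pt [ 0.4417 -0.1119  0.1222] yaw 4.0 F [ 0.4 -0.5 -0.4] w 0.0872 0.0
[-0.1, -0.05, 1.85] [0.001, 0.0, 0.0] rows 1.2
```

Emit:
move_arm([
  [[-0.1,-0.05,0.9,0,0,0],[-0.1,-0.05,1.85,0,0,0],[-0.1,-0.05,1.85,0,0,0],[-0.1,-0.05,1.85,0,0,0]],
])

```text
time: 2.72
position: [0.4402, -0.116, 0.2131]
tool_rot: [0.682, 0.732, 0.0, 0.001]
ft_force: [-0.3, -0.1, 0.1]
grip_width: 0.0867
grip_force: 0.0
```

Emit:
move_arm([
  [[0,0,0,0,0,0],[0,0,0,0,0,0],[0,0,0,0,0,0],[0,0,0,0,0,0],[0,0,0,0,0,0],[0,0,-0.5,0,0,0],[0,0,-1,0,0,0],[0,0,-2.5,0,0,0],[0,0,-3,0,0,0]],
], claw=1, squeeze=20)

```text
time: 3.85
position: [0.44, -0.1163, 0.3339]
tool_rot: [0.682, 0.731, 0.001, 0.002]
ft_force: [0.0, -0.2, -0.1]
grip_width: 0.0056
grip_force: 0.0
```

```bash
python3 - <<'E'
from h import *
plan((.475,.09,.18,4),(.475,.09,.057,4))
E
```

```text
t 3.85 pt [ 0.4407 -0.1167  0.1699] yaw 4.0 F [ 0.  -0.2 -0.1] w 0.0056 0.0
[5.08, 1.23, -0.26] [0.004, 0.002, 0.0] rows 3.4
[5.09, 1.22, 2.81] [0.004, 0.002, 0.0] rows 2.0
```

```bash
python3 - <<'E'
from h import *
c=camera("side");cv2.imwrite("pics/s1.png",cv2.resize(c["pixels"][160:352,180:436],(768,576)))
P=cloud(c);q=P[(P[...,2]>.05)&(P[...,2]<.066)&(abs(P[...,0]-.44)<.05)&(abs(P[...,1]+.116)<.05)];print(len(q),((q.min(0)+q.max(0))/2).round(4) if len(q) else"")
E
```

```text
103 [ 0.4391 -0.1158  0.0573]
```

View pics/s1.png

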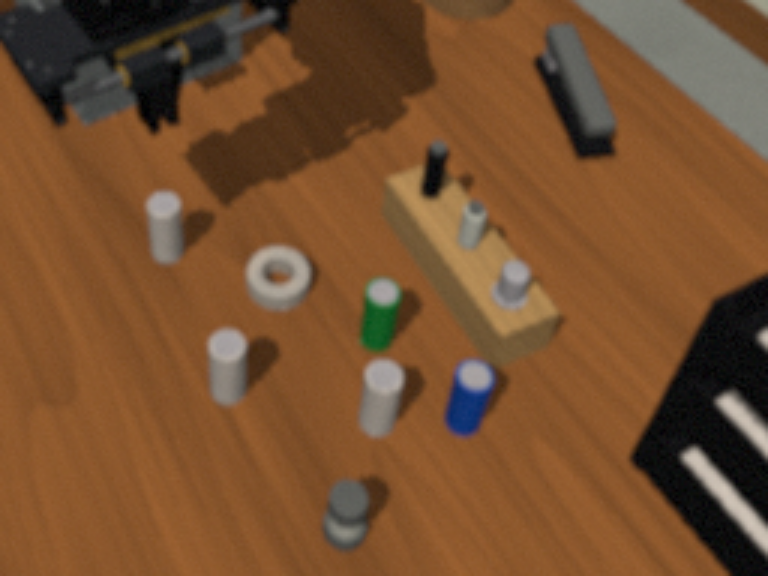

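The roll at (165,228) is still upright and hasn't moved. The fingers close slowly and I lifted too soon. I'll go down again with the gripper part open and wait for the grip.

Emit:
move_arm([
  [[0,0,0,0,0,0],[0,0,0,0,0,0],[0,0,0,0,0,0],[0,0,0,0,0,0],[0,0,0,0,0,0],[0,0,0,0,0,0],[0,0,1,0,0,0],[0,0,2.5,0,0,0],[0,0,3.05,0,0,0],[0,0,3.05,0,0,0],[0,0,3.05,0,0,0]],
], claw=-0.1)

```text
time: 5.28
position: [0.4399, -0.1163, 0.21]
tool_rot: [0.682, 0.731, 0.0, 0.001]
ft_force: [0.1, 1.0, 0.5]
grip_width: 0.0481
grip_force: 0.0
```

Emit:
move_arm([
  [[0,0,0,0,0,0],[0,0,0,0,0,0],[0,0,0,0,0,0],[0,0,0,0,0,0],[0,0,0,0,0,0]],
], claw=1)

```text
time: 5.9
position: [0.4396, -0.1162, 0.2099]
tool_rot: [0.682, 0.731, 0.0, 0.0]
ft_force: [-0.6, -0.6, 6.2]
grip_width: 0.0254
grip_force: 19.9
```

Emit:
move_arm([
  [[0,0,-1,0,0,0],[0,0,-2.5,0,0,0],[0,0,-3.3,0,0,0],[5.1,1.23,-3.3,0,0,0],[5.1,1.23,-3.3,0,0,0],[5.1,1.23,-3.3,0,0,0],[5.1,1.23,-3.3,0,0,0],[5.1,1.23,-3.3,0,0,0],[5.1,1.23,-3.3,0,0,0]],
])

```text
time: 7.02
position: [0.4741, 0.0903, 0.341]
tool_rot: [0.682, 0.731, -0.001, -0.0]
ft_force: [-0.6, -0.6, -2.4]
grip_width: 0.0256
grip_force: 19.9
```

```bash
python3 - <<'E'
from h import *
plan((.475,.09,.053,4))
E
```

```text
t 7.025 pt [0.4739 0.0903 0.177 ] yaw 4.0 F [-0.6 -0.6 -2.4] w 0.0256 19.919995508389547
[-0.01, 0.03, 3.1] [-0.001, 0.0, 0.0] rows 2.0
```

Emit:
move_arm([
  [[0,0,1.2,0,0,0],[0,0,2.4,0,0,0],[0,0,3.1,0,0,0],[0,0,3.1,0,0,0],[0,0,3.1,0,0,0]],
])

```text
time: 7.65
position: [0.4748, 0.09, 0.218]
tool_rot: [0.682, 0.731, 0.0, 0.0]
ft_force: [0.4, 0.7, -2.1]
grip_width: 0.0254
grip_force: 20.0
```

Emit:
move_arm([
  [[0,0,0,0,0,0],[0,0,0,0,0,0],[0,0,0,0,0,0],[0,0,0,0,0,0],[0,0,-1,0,0,0],[0,0,-2.5,0,0,0],[0,0,-3.2,0,0,0],[0,0,-3.2,0,0,0]],
], claw=-0.1)

```text
time: 8.65
position: [0.4749, 0.0909, 0.3476]
tool_rot: [0.682, 0.732, 0.002, 0.002]
ft_force: [-0.1, -0.3, -0.9]
grip_width: 0.048
grip_force: 0.0
```

```bash
python3 - <<'E'
from h import *
plan((.426,-.252,.18,4),(.426,-.252,.046,4))
E
```

```text
t 8.65 pt [0.4759 0.0909 0.1836] yaw 4.0 F [-0.1 -0.3 -0.9] w 0.048 0.0
[-8.47, -1.82, 0.09] [0.006, 0.001, 0.0] rows 5.5
[-8.46, -1.84, 3.43] [0.006, 0.001, 0.0] rows 2.1
```

Emit:
move_arm([
  [[-8.45,-1.82,0,0,0,0],[-8.45,-1.82,0,0,0,0],[-8.45,-1.82,0,0,0,0],[-8.45,-1.82,0,0,0,0],[-8.45,-1.82,0,0,0,0],[-8.45,-1.82,0,0,0,0],[-8.45,-1.82,1,0,0,0],[-8.45,-1.82,1,0,0,0],[-8.45,-1.82,1,0,0,0]],
])

```text
time: 9.78
position: [0.4253, -0.251, 0.305]
tool_rot: [0.682, 0.732, 0.0, -0.001]
ft_force: [1.3, -0.5, 0.3]
grip_width: 0.0479
grip_force: 0.0
```

```bash
python3 - <<'E'
from h import *
plan((.4255,-.252,.046,4))
E
```

```text
t 9.775 pt [ 0.4251 -0.2508  0.141 ] yaw 4.0 F [ 1.3 -0.5  0.3] w 0.0479 0.0
[-0.03, 0.0, 2.38] [-0.001, -0.001, 0.001] rows 1.5
```

Emit:
move_arm([
  [[0,0,1.2,0,0,0],[0,0,2.37,0,0,0],[0,0,2.37,0,0,0],[0,0,2.37,0,0,0]],
])

```text
time: 10.28
position: [0.4261, -0.2515, 0.2121]
tool_rot: [0.682, 0.732, -0.0, 0.001]
ft_force: [0.2, 0.0, 0.6]
grip_width: 0.0482
grip_force: 0.0
```

Emit:
move_arm([
  [[0,0,0,0,0,0],[0,0,0,0,0,0],[0,0,0,0,0,0],[0,0,0,0,0,0],[0,0,0,0,0,0],[0,0,-1,0,0,0],[0,0,-2.5,0,0,0],[0,0,-3.4,0,0,0],[0,0,-3.4,0,0,0]],
], claw=1)

```text
time: 11.4
position: [0.4259, -0.2518, 0.349]
tool_rot: [0.682, 0.731, 0.0, 0.003]
ft_force: [0.5, 0.3, -2.6]
grip_width: 0.0254
grip_force: 19.9
```

```bash
python3 - <<'E'
from h import *
plan((.548,.093,.18,4),(.548,.093,.053,4))
E
```

```text
t 11.4 pt [ 0.4266 -0.2526  0.185 ] yaw 4.0 F [ 0.5  0.3 -2.6] w 0.0254 19.86604674413684
[8.39, 3.65, 0.1] [0.005, 0.005, 0.0] rows 5.9
[8.4, 3.63, 3.28] [0.005, 0.005, 0.0] rows 2.0
```

Emit:
move_arm([
  [[8.4,3.63,0,0,0,0],[8.4,3.63,0,0,0,0],[8.4,3.63,0,0,0,0],[8.4,3.63,0,0,0,0],[8.4,3.63,0,0,0,0],[8.4,3.63,0,0,0,0],[8.4,3.63,0,0,0,0],[8.4,3.63,0,0,0,0],[8.4,3.63,0,0,0,0]],
])

```text
time: 12.52
position: [0.5462, 0.0926, 0.3456]
tool_rot: [0.683, 0.731, -0.001, -0.001]
ft_force: [0.5, 0.0, -2.3]
grip_width: 0.0255
grip_force: 19.9
```

```bash
python3 - <<'E'
from h import *
plan((.548,.093,.053,4))
E
```

```text
t 12.525 pt [0.5458 0.0926 0.1816] yaw 3.9 F [ 0.5  0.  -2.3] w 0.0255 19.860308618081035
[0.01, 0.05, 3.21] [-0.002, 0.0, -0.002] rows 2.1
```

Emit:
move_arm([
  [[0,0,1.2,0,0,0],[0,0,2.4,0,0,0],[0,0,3.2,0,0,0],[0,0,3.2,0,0,0],[0,0,3.2,0,0,0]],
])

```text
time: 13.15
position: [0.5472, 0.093, 0.2194]
tool_rot: [0.682, 0.731, 0.0, 0.001]
ft_force: [-0.2, 0.2, -2.3]
grip_width: 0.0258
grip_force: 20.0
```

Emit:
move_arm([
  [[0,0,0,0,0,0],[0,0,0,0,0,0],[0,0,0,0,0,0],[0,0,0,0,0,0],[0,0,-1,0,0,0],[0,0,-2.5,0,0,0],[-1,0,-4,0,0,0],[-2.5,0,-5,0,0,0],[-4,0,-5,0,0,0],[-4,0,-5,0,0,0]],
], claw=-0.1)

```text
time: 14.4
position: [0.5583, -0.069, 0.4199]
tool_rot: [0.683, 0.73, 0.0, 0.002]
ft_force: [-0.9, 0.9, -0.5]
grip_width: 0.0481
grip_force: 0.0
```

```bash
python3 - <<'E'
from h import *
c=camera("top");cv2.imwrite("pics/t2.png",cv2.resize(c["pixels"][140:300,90:346],(768,480)))
P=cloud(c)
for x,y in((.476,.091),(.548,.093)):
    q=P[(P[...,2]>.05)&(P[...,2]<.075)&(abs(P[...,0]-x)<.02)&(abs(P[...,1]-y)<.025)];print(len(q),q.mean(0).round(3))
c=camera("side");P=cloud(c)
q=P[(P[...,2]>.1)&(P[...,2]<.228)&(abs(P[...,0]-.5)<.06)&(P[...,1]>.15)&(P[...,1]<.28)]
for a in np.arange(.1,.23,.03):
    k=q[abs(q[:,2]-a)<.005];print(a,len(k),np.median(k[:,1]).round(4))
plan((.512,.27,.36,4),(.512,.27,.21,4),off=.182)
E
```

```text
0 [nan nan nan]
0 [nan nan nan]
0.1 58 0.1959
0.13 120 0.1957
0.16 123 0.195
0.19 125 0.1933
0.22 143 0.1927
t 14.5 pt [ 0.5578 -0.0669  0.2365] yaw 3.9 F [-0.1 -0.7  0.4] w 0.048 0.0
[8.48, -0.58, -3.08] [-0.0, -0.0, -0.003] rows 5.8
[8.48, -0.58, 0.67] [-0.0, -0.0, -0.003] rows 2.4<stdin>:5: RuntimeWarning: Mean of empty slice.
  ret = um.true_divide(
```

View pics/t2.png

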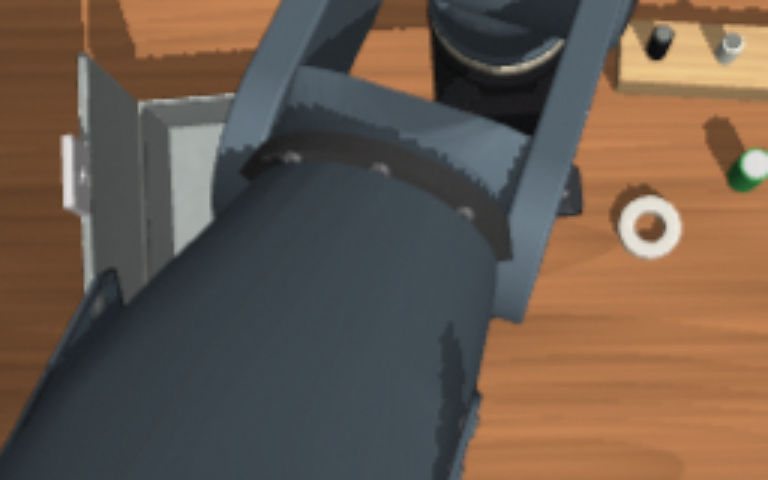

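The arm hides the box in this view. The lid is seen at (110,170), still upright. From the side camera its front face is at y≈0.193–0.196. I'll go behind the lid next and check the rolls on the way.

Emit:
move_arm([
  [[0,-0.6,-3.1,0,0,0],[0,-0.6,-3.1,0,0,0],[8.5,-0.6,-3.1,0,0,0],[8.5,-0.6,-3.1,0,0,0],[8.5,-0.6,-3.1,0,0,0],[8.5,-0.6,-3.1,0,0,0],[8.5,-0.6,-3.1,0,0,0],[8.5,-0.6,-3.1,0,0,0],[8.5,-0.6,-3.1,0,0,0]],
], claw=1)

```text
time: 15.62
position: [0.5083, 0.2752, 0.5411]
tool_rot: [0.68, 0.734, -0.001, -0.001]
ft_force: [-0.5, 0.1, 0.4]
grip_width: 0.0005
grip_force: 0.0
```

```bash
python3 - <<'E'
from h import *
c=camera("side");cv2.imwrite("pics/s2.png",cv2.resize(c["pixels"][60:204,130:322],(768,576)))
P=cloud(c)
for x,y in((.476,.091),(.548,.093)):
    q=P[(P[...,2]>.052)&(P[...,2]<.075)&(abs(P[...,0]-x)<.02)&(abs(P[...,1]-y)<.025)];print(len(q),q.mean(0).round(3) if len(q) else"")
plan((.508,.26,.21,4),off=.182)
E
```

```text
32 [0.476 0.094 0.065]
24 [0.547 0.098 0.066]
t 15.675 pt [0.5083 0.2736 0.3593] yaw 4.3 F [-0.8  0.4 -0.7] w 0.0006 0.0
[-0.34, -0.03, 3.73] [-0.003, 0.001, 0.004] rows 2.4
```

View pics/s2.png

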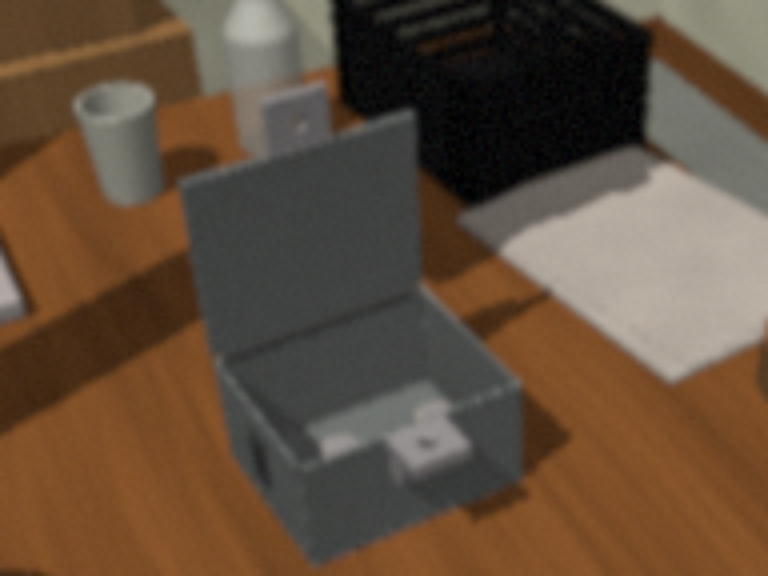

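Both rolls are standing in the box, with tops at (338,440) and (432,410) and measured at (0.476,0.094) and (0.547,0.098). The lid is upright. Next I go down behind it and push along an arc.

Emit:
move_arm([
  [[-0.34,0,1.5,0,0,0],[-0.34,0,3,0,0,0],[-0.34,0,3.73,0,0,0],[-0.34,0,3.73,0,0,0],[-0.34,0,3.73,0,0,0]],
])

```text
time: 16.3
position: [0.5117, 0.2579, 0.3946]
tool_rot: [0.682, 0.731, 0.001, 0.001]
ft_force: [0.7, -0.4, 0.1]
grip_width: 0.0003
grip_force: 0.0
```

Emit:
move_arm([
  [[-0.75,0,0,0,0,0],[-1.4,0,0,0,0,0],[-1.74,0,0.03,0,0,0],[-2.17,0,0.1,0,0,0],[-2.6,0,0.25,0,0,0],[-3.0,0,0.47,0,0,0],[-3.35,0,0.75,0,0,0],[-3.67,0,1.07,0,0,0],[-3.93,0,1.43,0,0,0],[-4.07,0,1.7,0,0,0],[-4.2,0,1.98,0,0,0]],
])

```text
time: 17.68
position: [0.5226, 0.0902, 0.3131]
tool_rot: [0.682, 0.731, -0.001, -0.001]
ft_force: [0.6, 1.1, 1.3]
grip_width: 0.0004
grip_force: 0.7
```

```bash
python3 - <<'E'
from h import *
plan((.508,.085,.097,4),off=.182)
E
```

```text
t 17.675 pt [0.5223 0.0902 0.1311] yaw 4.0 F [0.6 1.1 1.3] w 0.0004 0.719623881886946
[-0.1, -0.37, 0.85] [-0.002, -0.0, 0.0] rows 0.6
```

Emit:
move_arm([
  [[-0.1,0,0.3,0,0,0],[-0.2,0,0.6,0,0,0],[-0.25,0,0.85,0,0,0],[-0.25,0,0.92,0,0,0],[-0.25,0,0.92,0,0,0],[-0.25,0,0.92,0,0,0]],
])

```text
time: 18.42
position: [0.5232, 0.0806, 0.2785]
tool_rot: [0.682, 0.732, -0.0, 0.0]
ft_force: [-3.0, 0.1, 12.4]
grip_width: 0.0003
grip_force: 6.1
```

Emit:
move_arm([
  [[0,0,-1.2,0,0,0],[0,0,-2.5,0,0,0],[0,0,-3.2,0,0,0],[-3,2,-3.2,0,0,0],[-9.4,3.4,-3.2,0,0,0],[-9.4,3.4,-3.2,0,0,0],[-9.4,3.4,-3.2,0,0,0],[-9.4,3.4,-3.2,0,0,0],[-9.4,3.4,-3.2,0,0,0],[-9.4,3.4,-3.2,0,0,0],[-9.4,3.4,-3.2,0,0,0],[-9.4,3.4,-3.2,0,0,0]],
], claw=-0.1)

```text
time: 19.92
position: [0.6852, -0.284, 0.4044]
tool_rot: [0.682, 0.732, -0.0, -0.001]
ft_force: [0.3, -0.2, -0.1]
grip_width: 0.0475
grip_force: 0.0
```

```bash
python3 - <<'E'
from h import *
c=camera("top");cv2.imwrite("pics/t3.png",cv2.resize(c["pixels"][120:264,130:386],(768,432)))
P=cloud(c);np.savez("top3.npz",**c)
for n,x,y in(("lid",.515,.12),("lidfront",.52,.07),("tab",.503,.045),("rear",.51,.18)):
    q=P[(P[...,2]>.07)&(P[...,2]<.15)&(abs(P[...,0]-x)<.008)&(abs(P[...,1]-y)<.008)];print(n,len(q),np.median(q,0).round(4))
plan((.632,-.303,.18,4),(.632,-.303,.069,4))
E
```

```text
lid 0 [nan nan nan]
lidfront 0 [nan nan nan]
tab 0 [nan nan nan]
rear 0 [nan nan nan]
t 19.975 pt [ 0.685  -0.2832  0.2408] yaw 4.1 F [-0.3  0.3  0.3] w 0.0479 0.0
[-0.4, -1.36, 1.52] [-0.001, -0.001, 0.001] rows 1.3
[-0.4, -1.36, 4.3] [-0.001, -0.001, 0.001] rows 1.8
  return _methods._mean(a, axis=axis, dtype=dtype,
  ret = um.true_divide(
```

View pics/t3.png

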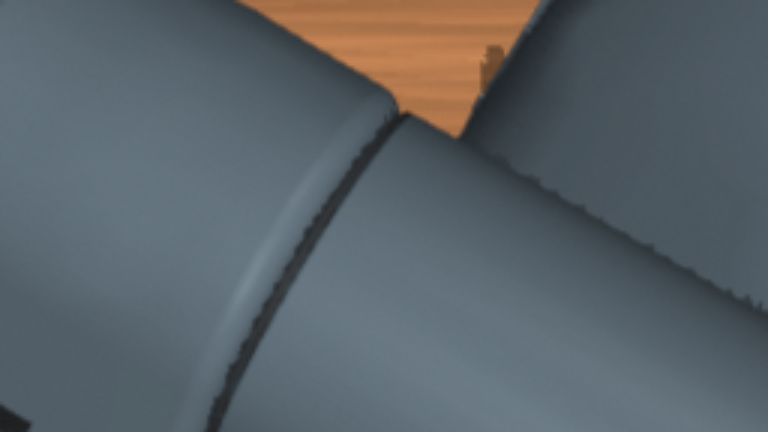

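The arm covers the top view completely. I'll check the lid from the side view, numerically, while moving over the pin.

Emit:
move_arm([
  [[-0.4,-1.36,1,0,0,0],[-0.4,-1.36,2,0,0,0],[-0.4,-1.36,2,0,0,0],[-0.4,-1.36,2,0,0,0],[-0.4,-1.36,2,0,0,0]],
])

```text
time: 20.6
position: [0.6337, -0.3044, 0.328]
tool_rot: [0.681, 0.732, 0.0, 0.002]
ft_force: [0.5, -0.2, -0.4]
grip_width: 0.0478
grip_force: 0.0
```

```bash
python3 - <<'E'
from h import *
c=camera("side");np.savez("side3.npz",**c)
P=cloud(c)
for n,x,y in(("lidmid",.515,.12),("lidfront",.52,.07),("tab",.508,.045),("rear",.51,.18)):
    q=P[(P[...,2]>.07)&(P[...,2]<.15)&(abs(P[...,0]-x)<.01)&(abs(P[...,1]-y)<.01)];print(n,len(q),np.median(q,0).round(4) if len(q) else "")
# tab hole in side image
g=c["pixels"].min(2)
m=(P[...,2]>.088)&(P[...,2]<.105)&(P[...,1]<.056)&(P[...,1]>.0)&(abs(P[...,0]-.52)<.05)
v,u=np.where(m);print(u.min(),u.max(),v.min(),v.max(),len(u),P[m].min(0).round(3),P[m].max(0).round(3))
print(g[v.min():v.max()+1,u.min():u.max()+1])
plan((.632,-.303,.1,4),(.632,-.303,.069,4))
E
```

```text
lidmid 31 [0.5154 0.1185 0.0984]
lidfront 33 [0.5207 0.0705 0.0982]
tab 42 [0.5056 0.0457 0.0978]
rear 27 [0.5086 0.1795 0.0983]
217 247 162 177 235 [0.471 0.017 0.088] [0.542 0.056 0.101]
[[127 125 125 130 129 127 130 127 130 126 125 124 125 126 125 126 125 128
  132 137 145 151 161 155 127 100  89  87  85  79  77]
 [129 125 128 127 127 125 129 125 125 126 125 123 126 124 127 127 133 138
  149 157 165 172 175 170 152 122  95  80  79  79  80]
 [127 128 128 126 125 126 125 126 126 124 121 125 127 132 138 146 153 160
  171 175 179 178 180 180 171 151 124  97  80  78  78]
 [125 129 127 126 127 123 124 128 126 125 133 135 145 151 161 166 171 178
  178 183 184 182 179 179 180 172 150 123  94  80  78]
 [124 127 127 127 125 124 125 127 126 132 147 158 164 169 176 177 179 175
  179 182 185 183 178 177 178 178 170 150 122  95  79]
 [126 127 128 126 125 125 125 124 123 136 159 171 177 176 179 180 174 166
  157 163 169 171 172 175 177 178 176 169 152 121  93]
 [128 125 130 123 121 118 111 109 110 128 154 172 179 179 179 178 168 145
  133 135 147 156 163 174 176 176 177 178 168 145 114]
 [124 12
[... 632 characters left out ...]
 96]
 [ 81  78  76  79  75  77  78  78  79  84  96 109 112 120 138 153 162 155
  145 137 123 117 105 102 101 102 103 100 100  90  85]
 [ 76  76  77  79  78  78  75  79  79  83  96 107 113 113 120 134 137 126
  121 109 109 106 101  99 100  98  94  92  87  79  73]
 [ 78  75  76  76  80  77  78  77  77  80  97 110 113 109 109 114 114 109
  105 103 102 102  98  98  93  83  82  76  68  71  67]
 [ 78  78  79  75  77  82  78  79  77  82  93 109 112 104 102 107 105 104
  104  99  96  96  89  84  75  72  68  68  67  67  67]]
t 20.65 pt [ 0.6342 -0.3049  0.1637] yaw 4.1 F [-0.3  0.2 -0.4] w 0.0478 0.0
[0.04, -0.04, 1.59] [0.004, 0.003, 0.001] rows 1.0
[0.05, -0.04, 2.37] [0.004, 0.003, 0.001] rows 0.5
```

The side view shows the lid flat from rear to tab (0.098 with the side camera's +2 mm bias), so it is shut. Now the pin.

Emit:
move_arm([
  [[0.04,-0.04,1,0,0,0],[0.04,-0.04,1.8,0,0,0],[0.04,-0.04,2.37,0,0,0],[0.04,-0.04,2.37,0,0,0],[0.04,-0.04,2.37,0,0,0]],
])

```text
time: 21.28
position: [0.6314, -0.3034, 0.2321]
tool_rot: [0.682, 0.732, 0.0, 0.001]
ft_force: [0.1, 0.0, 0.1]
grip_width: 0.0478
grip_force: 0.0
```

Emit:
move_arm([
  [[0,0,0,0,0,0],[0,0,0,0,0,0],[0,0,0,0,0,0],[0,0,0,0,0,0],[0,0,0,0,0,0],[0,0,0,0,0,0]],
], claw=1, squeeze=20)

```text
time: 22.02
position: [0.6308, -0.3033, 0.2308]
tool_rot: [0.682, 0.731, 0.0, 0.0]
ft_force: [-0.9, 0.5, 2.9]
grip_width: 0.0195
grip_force: 20.0
```

```bash
python3 - <<'E'
from h import *
S=dict(np.load("side3.npz"))
for z in(.096,.098):print(onz(S,236,168.7,z).round(4))
plan((.519,.0366,.20,4))
E
```

```text
[0.5177 0.0382 0.096 ]
[0.5168 0.036  0.098 ]
t 22.025 pt [ 0.6308 -0.3033  0.0668] yaw 4.0 F [-0.9  0.5  2.9] w 0.0195 19.999752240255475
[8.67, -2.19, -3.33] [0.0, 0.0, 0.0] rows 6.1
```

Emit:
move_arm([
  [[0,0,-0.6,0,0,0],[0,0,-1.5,0,0,0],[0,0,-2.8,0,0,0],[0,0,-3.35,0,0,0],[8.67,-2.2,-3.35,0,0,0],[8.67,-2.2,-3.35,0,0,0],[8.67,-2.2,-3.35,0,0,0],[8.67,-2.2,-3.35,0,0,0],[8.67,-2.2,-3.35,0,0,0],[8.67,-2.2,-3.35,0,0,0],[8.67,-2.2,-3.35,0,0,0],[8.67,-2.2,-3.35,0,0,0]],
])

```text
time: 23.52
position: [0.5191, 0.0363, 0.3646]
tool_rot: [0.682, 0.732, 0.0, 0.001]
ft_force: [-0.3, -0.2, -0.9]
grip_width: 0.0193
grip_force: 20.0
```

Emit:
move_arm([
  [[0,0,0.55,0,0,0],[0,0,0.55,0,0,0],[0,0,0.55,0,0,0],[0,0,0.55,0,0,0]],
])

```text
time: 24.02
position: [0.5191, 0.036, 0.3431]
tool_rot: [0.682, 0.731, 0.0, 0.001]
ft_force: [-0.1, 0.2, 0.2]
grip_width: 0.0193
grip_force: 20.0
```

```bash
python3 - <<'E'
from h import *
plan((.5185,.037,.16,4))
c=camera("side");np.savez("side4.npz",**c)
cv2.imwrite("pics/s4.png",cv2.resize(c["pixels"][125:197,190:286],(768,576),interpolation=cv2.INTER_CUBIC))
E
```

```text
t 24.025 pt [0.5194 0.036  0.1791] yaw 4.0 F [-0.1  0.2  0.2] w 0.0193 19.99973811674863
[0.03, -0.02, 0.48] [0.001, 0.0, -0.001] rows 0.3
```

View pics/s4.png

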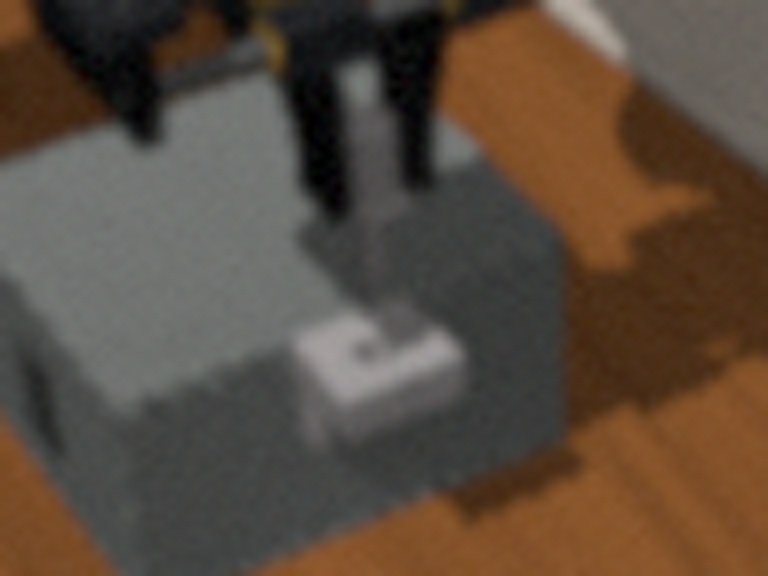

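The pin is held upright, with its axis at about x=373 in the crop and the tab hole at (372,347) beneath it. I'll compare the projections before inserting.

```bash
python3 - <<'E'
from h import *
S=dict(np.load("side4.npz"));K=S["camera_matrix"];E=S["extrinsics"]
def pr(p):
    q=E[:3,:3]@p+E[:3,3];q=np.array([q[0],-q[1],-q[2]]);q=K@q;return (q[:2]/q[2]).round(2)
print("hole",pr([.5185,.037,.096]),"tip",pr([.5194,.036,.1213]),"flange",pr([.5194,.036,.158]),"headtop",pr([.5194,.036,.187]))
g=S["pixels"].astype(int)
for v in range(134,166,2):print(v,g[v,228:246].sum(1)//3 if 0 else g[v,228:246].min(1))
E
```

```text
hole [236.46 168.87] tip [236.44 161.42] flange [235.7 149.9] headtop [235.08 140.32]
134 [  9  13  11  34  66  93 111 111 100  59  20   0   8   6   6   4  18  24]
136 [ 10   2  10  17  54  87 111 116 101  64  21   1   4  12   5   5  20  30]
138 [ 3  9  1 10 39 68 89 95 86 71 49 27  6  3 13 18 39 47]
140 [ 0  1  5 12 29 60 79 88 86 86 75 52 21 10 10 34 69 90]
142 [  7   0   9   2  31  52  75  82  82  83  75  57  26   9  10  37  76 109]
144 [ 15   9   0   1  19  41  64  76  77  76  73  53  27  10  14  39  79 105]
146 [16  3  4  2 11 40 59 75 78 77 71 60 33 11 11 28 58 75]
148 [39 16 10  6  3 34 57 70 77 77 74 68 52 35 36 34 50 60]
150 [89 60 28  4 10 32 57 73 78 80 81 81 80 68 60 57 61 63]
152 [90 66 54 34 36 50 63 69 77 78 75 69 62 64 61 63 63 63]
154 [65 62 60 61 63 59 60 64 73 68 64 63 61 64 62 62 64 65]
156 [75 63 61 61 60 61 60 63 68 72 65 63 61 61 63 60 63 61]
158 [105  91  77  66  60  57  57  62  68  69  66  63  62  62  66  64  60  64]
160 [109 108 105  91  71  58  60  59  63  66  61  63  63  59  67  60  63  61]
162 [109 109 111 107  96  86  77  65  66  72  77  77  75  71  61  59  62  60]
164 [106 113 115 119 129 132 127 110  98  94  87  90  89  86  79  69  63  58]
```

Emit:
move_arm([
  [[0.03,-0.03,0.3,0,0,0],[0.03,-0.03,0.6,0,0,0],[0.03,-0.03,0.75,0,0,0],[0.03,-0.03,0.9,0,0,0],[0.03,-0.03,0.9,0,0,0]],
])

```text
time: 24.7
position: [0.5176, 0.0376, 0.306]
tool_rot: [0.682, 0.731, 0.0, -0.0]
ft_force: [1.2, -0.1, -1.7]
grip_width: 0.0196
grip_force: 20.0
```

Emit:
move_arm([
  [[0,0,0.15,0,0,0],[0,0,0.3,0,0,0],[0,0,0.42,0,0,0],[0,0,0.52,0,0,0],[0,0,0.58,0,0,0],[0,0,0.58,0,0,0]],
])

```text
time: 25.45
position: [0.5176, 0.0376, 0.2832]
tool_rot: [0.682, 0.731, 0.0, 0.0]
ft_force: [1.9, 0.4, -1.9]
grip_width: 0.0195
grip_force: 20.0
```

Emit:
move_arm([
  [[0,0,0,0,0,0],[0,0,0,0,0,0],[0,0,0,0,0,0],[0,0,0,0,0,0],[0,0,0,0,0,0],[0,0,-0.5,0,0,0],[0,0,-1.5,0,0,0],[0,0,-3,0,0,0],[0,0,-3,0,0,0]],
], claw=-0.1)

```text
time: 26.58
position: [0.5188, 0.0376, 0.408]
tool_rot: [0.682, 0.731, 0.003, 0.005]
ft_force: [0.0, -0.7, -0.3]
grip_width: 0.0479
grip_force: 0.0
```

```bash
python3 - <<'E'
from h import *
plan()
c=camera("side");cv2.imwrite("pics/s5.png",cv2.resize(c["pixels"][120:312,170:426],(768,576)))
P=cloud(c);q=P[(P[...,2]>.105)&(P[...,2]<.14)&(abs(P[...,0]-.518)<.02)&(abs(P[...,1]-.037)<.02)];print(len(q),q.min(0).round(3),q.max(0).round(3))
E
```

```text
t 26.575 pt [0.5206 0.0373 0.244 ] yaw 4.0 F [ 0.  -0.7 -0.3] w 0.0479 0.0
80 [0.508 0.028 0.105] [0.526 0.048 0.13 ]
```

View pics/s5.png

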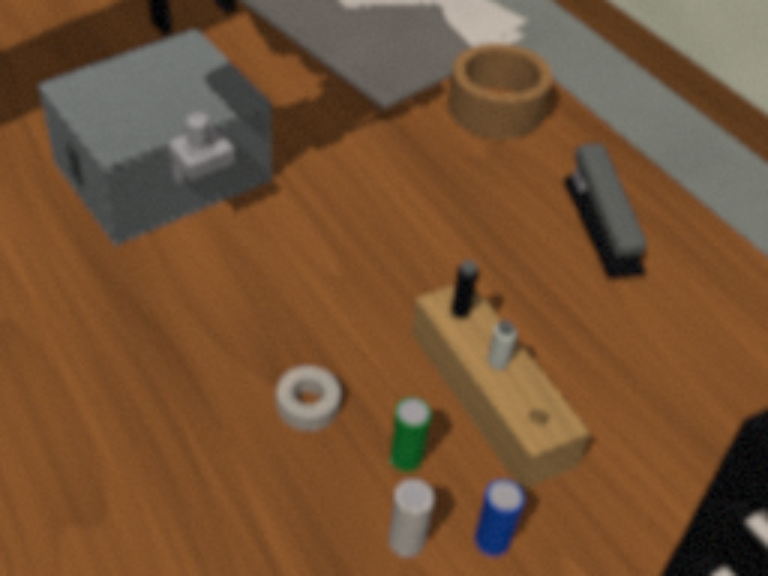

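The pin stands seated in the tab at (200,140), with its head top at 0.13 m (0.126 expected, plus the +2 mm bias). The lid is flat, and the third roll at (412,515), the pens and the tape are undisturbed.

```bash
python3 -c "
from rig import *
print(hand_in())"
```

```text
the job is handed in; nothing more can be done
None
```

The job is handed in at about 27 s of the allowed 72 s: two coin rolls are in the box, the lid is shut, and the pin is through the tab and lug with its flange seated. `hand_in()` returned no verdict, so this rests on my last camera check, which also showed the third roll, pens and tape undisturbed; the glue stick was out of that frame, last seen in place early in the run.

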